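# Balance the photometer's beam flap

## Task

The samples are loaded: push the photometer's sample drawer fully home, then lift the metal flap on top of it by its grip bar until it stands upright at its balance point, so that both beam ports under it are open. Do not let the flap drop back or tip over to the other side, leave everything else on the bench where it stands, and finish while still gripping the bar and holding the flap still there.

Things in the scene. Friction and masses are not known exactly. Their poses are not given: they have to be found in the camera images.
- photometer: fixed bench photometer: white base 180 (x, depth) x 260 (y, width) x 70 mm high, on it a grey turret 120 x 140 mm (centred 10 mm behind the base's centre) whose top is 120 mm above the bench. Origin: centre of the base's underside, on the bench. x points from its front (drawer side, facing the robot) to its back, y to its left, z up. The base's front face is at x = -90 mm.
- drawer (a joint): travel of the sample drawer out of the base's front, m: 0 = fully home, 0.075 = at its outer stop; it starts part-open, slides along the photometer's x axis with about 1 to 2 N of friction, and stays where it is left.
- drawer_front (a point): centre of the drawer's outer front face, 36 mm above the bench. The front is a flat white panel 150 mm wide (y), 55 mm high (8 to 63 mm above the bench), 12 mm thick; its axes are the photometer's. Fully home this point lies at x = -102 mm, y = 0 of the photometer. Nothing sticks out of it; push it along +x.
- flap_angle (a joint): hinge angle of the flap, rad: 0 = lying level to the photometer's left (+y), where it starts; pi/2 (1.571) = upright, its balance point (its mass is symmetric about its mid-plane); pi = lying level to the right. The hinge is almost free: let go anywhere else, the flap falls to the nearer side. Its weight is about 1 N at the bar when level.
- flap_hinge (a point): middle of the hinge axis, on the turret, 134 mm above the bench; the axis runs along the photometer's x.
- grip_bar (a point): grip bar of the flap: round steel bar 10 mm thick, 102 mm long, parallel to the hinge and 120 mm from it. Origin: its middle; x along the bar, y from hinge to bar. Lying, it is 134 mm above the bench and 64 mm above the base's deck, which ends 10 mm outside it; upright, 254 mm above the bench over the hinge. Pinched from above, it turns between the fingers as it is lifted.
- flap: the whole flap, 0.2 kg (varies by a quarter): plate, two arms and grip bar. Origin: middle of the hinge axis; x along the hinge, y from hinge to bar.
- flap_edge (a point): middle of the flap plate's free edge, 62 mm from the hinge; x along the hinge, y from hinge to bar. The plate is aluminium, 94 mm (along the hinge) x 62 x 6 mm. Between this edge and the bar is an open gap of 53 mm, bridged only by two 8 mm thick arms centred 43 mm either side of the middle: room for one finger either side of the bar.
- tube_rack: bystander: grey block rack 60 x 120 x 35 mm with two rows of capped tubes, 56 mm high in all, right of the photometer; origin at the centre of its underside
- tip_box: bystander: flat clear box with white lid, 84 x 119 x 52 mm, left of the photometer; origin at the centre of its underside
- vial: bystander: amber glass vial, 22 mm across, 42 mm high, standing on the photometer's base deck at its right rear (on the side away from the lying flap); origin at the centre of its underside
- marker: bystander: black marker pen 130 mm long, 12 mm thick, lying in front of the photometer on the left; origin at the centre of its underside
- cuvette_tray: bystander: white open tray 60 x 60 x 37 mm with clear cuvettes, in front of the photometer on the right; origin at the centre of its underside
- beaker: bystander: glass beaker 68 mm across, 90 mm high, standing front left; origin at the centre of its underside
- pipette: bystander: grey and white pipette 220 mm long, 24 mm thick, lying far right; origin at the centre of its underside

How it is judged:
By the outcome, as a careful person would: the job done as asked, in the order asked, and still so for the second after the job is handed in, while the arm keeps its last pose, push and grip.
It also fails if it takes over 51 s, if anything falls off the work surface, if the arm or the gripper's body presses on something with over 40 N, if the wrist force passes 120 N, or if a joint passes its speed limit or range.

## Robot

A 6-joint arm with a two-finger parallel gripper is mounted at the origin on the work surface. World frame = base frame: x ahead of the robot, y to its left, z up, the work surface at z = 0. Lengths are in m, angles in rad, forces in N, time in s.
With the tool pointing down it reaches from about 0.3 to 0.775 m from the base axis. Payload 14.6 kg.
Tool frame: the origin (TCP) lies at the very end of the fingers, on their centre line; the grasp point (between the pads) lies 19 mm behind it; x points along the fingers, z is the direction in which the jaws open and shut, and the axes are right-handed (so a half turn about x gives the same grasp; the last joint's range is limited). The gripper opens to 94 mm and grips with 3 to 60 N. Pads are 16 mm wide; open, the fingers measure 119 mm over their backs; the gripper's body (75 mm by 177 mm) begins 78 mm behind the grasp point.
Start: joints at [1.273, 0.3, 1.521, -0, 1.321, -0.067], TCP at [0.126, 0.535, 0.205] pointing down, gripper open.
Joint ranges: [-3.03, 3.03], [-0.79, 2.21], [0.23, 2.52], [-1.04, 4.18], [0, 3.07], [-2.55, 2.55]. Speed limits (rad/s): [2.22, 2.22, 2.57, 3.14, 3.14, 3.14].

## Interface

Orientations are given as [roll, pitch, yaw] about the fixed x, y, z axes, in that order (R = Rz(yaw) Ry(pitch) Rx(roll)).
In Python, from station import ctrl gives the robot as it stands. The module is installed in compiled form; this text tells all that it offers.
- The arm moves only by the tool servo_tool, never from a script. Its argument "motion" is one flat list of numbers, 4 for each row, row after row: the shift along the tool's x, y, z in mm, then the turn about the tool's x in degrees. In form: [dx, dy, dz, roll, dx, dy, dz, roll, ...]. A call has 1 to 20 rows; each row is the pose to reach, as a shift and turn from the pose commanded when the call began, along the tool's axes at that moment; what a row does not reach only later rows make up. A row lasts 1/8 s, in which the tool goes at most 62.5 mm and 10.7 degrees, less where a joint would pass 70% of its speed; a pose out of reach is approached as far as the arm can. A call with a gripper value outside its range is refused whole. "gripper" is the opening, from 0 (shut) to 1 (fully open), set as the call begins (left out, the last holds). The fingers move at their own pace and stop on an object; "force" is the grip in N (left out, the last holds). Time passes only in rows, so rows that repeat a pose let the fingers close. It gives the time, the measured TCP pose, the force and the opening at its end, in the units of the state.
- ctrl.get_obs(): the state, without advancing time (a new reading comes with each control period).
- ctrl.camera(name): name is "scene" or "top" or "wrist"; returns a dict with "color" (400x640x3 uint8, red, green, blue), "z_map" (400x640 float32, m along the optical axis (not along the pixel's ray), 0 where there is no reading), "fx", "fy", "cx", "cy" (pixels), "rvec" (rotation vector, rad) and "tvec" (3), from world to camera coordinates, as OpenCV has them. Camera axes: x right, y down, z forward; pixel columns grow to the right and rows downward; lengths in m; the calibration is good to about 2 mm. A picture is of the moment at which its call begins.
- ctrl.hand_in(): hands the job in, once; it reports no verdict.
The state is a dict: "time_s": time; "qpos": joint angles; "joint_vel": joint speeds; "tau": joint torques, N m; "ee_pos": TCP position; "eef_rot": TCP orientation; "force": force on the tool from outside, world axes, zero at the start; "moment": the same for the moment, N m; "grip_width": finger opening in m.
Only numpy, scipy, OpenCV 4.12 (cv2) and the standard library are available. Lean on these libraries where they do the work, as an engineer would, in place of code of your own. Each camera call takes 0.05 s, during which the arm holds its last target.

## Working session

There is one attempt and no reset: what is moved stays moved. The work goes in short steps, Python scripts to look and compute and a tool call to move; the robot and the scene stay as the last step left them, time stands still between calls to the robot, and variables do not carry over. Pictures are saved under pics/ and viewed, and the job is handed in when it is done.

Besides the shell and the picture viewer there is one more tool, called after "Request:" as name(argument=value, ...) on one line, values as JSON. servo_tool: Moves the arm, as the interface text tells. Its arguments: {"type":"object","properties":{"motion":{"type":"array","items":{"type":"number"}},"gripper":{"type":"number"},"force":{"type":"number"}},"required":["motion"]}

```bash
mkdir -p pics; cat > h.py <<'E'
import numpy as np, cv2
from station import ctrl
def cam(n):
    c=ctrl.camera(n); c['R']=cv2.Rodrigues(np.array(c['rvec'],float))[0]; c['t']=np.array(c['tvec'],float).ravel(); return c
def px2w(c,u,v,z=None):
    z=c['z_map'][int(v),int(u)] if z is None else z
    p=np.array([(u-c['cx'])/c['fx']*z,(v-c['cy'])/c['fy']*z,z]); return c['R'].T@(p-c['t'])
def w2px(c,p):
    q=c['R']@np.array(p)+c['t']; return np.array([c['fx']*q[0]/q[2]+c['cx'],c['fy']*q[1]/q[2]+c['cy']])
def ray_z(c,u,v,h):
    d=c['R'].T@np.array([(u-c['cx'])/c['fx'],(v-c['cy'])/c['fy'],1.]); o=-c['R'].T@c['t']; return o+d*(h-o[2])/d[2]
def save(c,n): cv2.imwrite('pics/'+n,c['color'][:,:,::-1])
E
python3 - <<'E'
from h import *
o=ctrl.get_obs(); print(o)
for n in ['scene','top']:
    c=cam(n); save(c,n+'1.png'); np.save(n+'1.npy',c,allow_pickle=True); print(n,c['fx'],-c['R'].T@c['t'])
E
```

```text
{'time_s': 0.0, 'qpos': array([ 1.27344343e+00,  3.00471283e-01,  1.52161067e+00, -2.01767978e-05,
        1.32068511e+00, -6.66114664e-02]), 'joint_vel': array([ 0.00103165,  0.0005987 , -0.00058793, -0.00145808, -0.00069778,
        0.00012421]), 'tau': array([ 2.07966979e-03, -5.31811595e+01, -3.52735627e+01,  7.08703394e-02,
        2.43830297e-02, -8.64256549e-05]), 'ee_pos': array([0.12571895, 0.53515948, 0.20487371]), 'eef_rot': array([ 3.09162046,  1.56962175, -1.85150494]), 'force': array([-0.52548352, -0.08521572,  0.06528473]), 'moment': array([-0.00086918, -0.00387814, -0.01112373]), 'grip_width': 0.09415434964964342}
scene 484.36534387456277 [1.85052978 0.02901334 0.94516862]
top 390.5616679124245 [ 0.3956264  -0.04395774  1.16792603]
```

View pics/scene1.png

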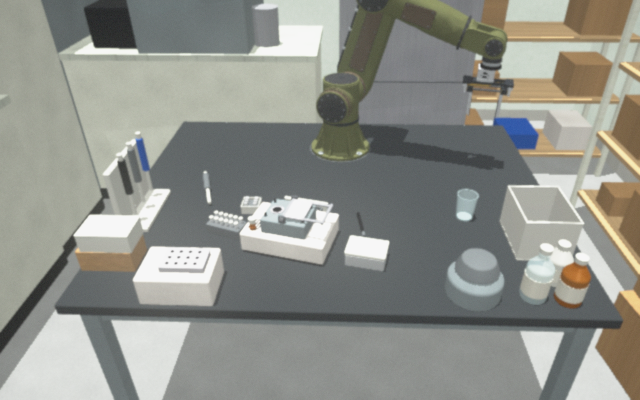

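View pics/top1.png

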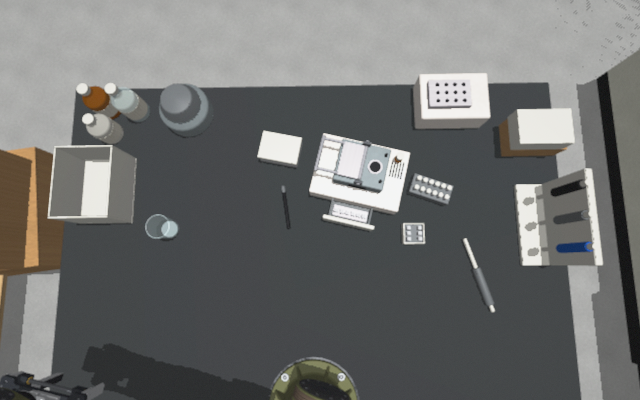

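```bash
python3 - <<'E'
from h import *
c=np.load('top1.npy',allow_pickle=True).item()
im=c['color'][120:245,240:440,::-1]
im=cv2.resize(im,None,fx=4,fy=4,interpolation=cv2.INTER_CUBIC); cv2.imwrite('pics/crop1.png',im)
E
```

```text
(no output)
```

View pics/crop1.png

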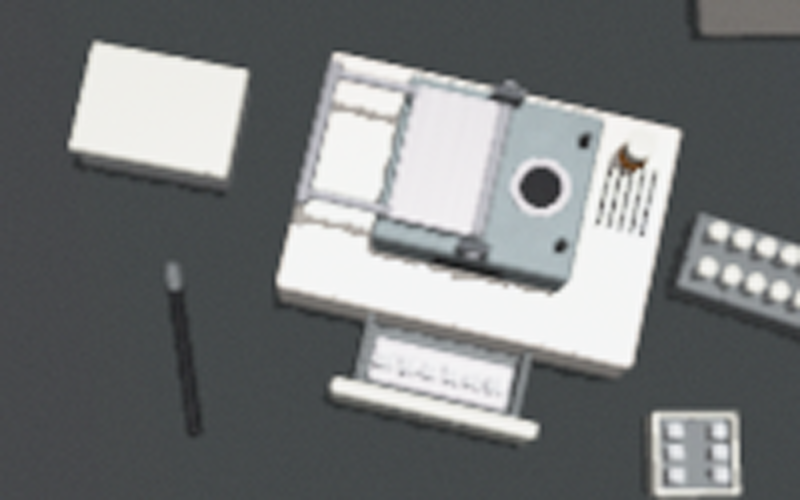

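```bash
python3 - <<'E'
from h import *
c=np.load('top1.npy',allow_pickle=True).item()
def P(u,v,h): return ray_z(c,240+(u+.5)/4-.5,120+(v+.5)/4-.5,h)
D={k:P(*p,.07) for k,p in dict(BL=(333,52),BR=(682,127),FR=(635,365),FL=(278,287)).items()}
for k in D: print(k,D[k].round(4))
print('sizes',[np.linalg.norm(D[a]-D[b]).round(4) for a,b in [('BL','BR'),('FL','FR'),('BL','FL'),('BR','FR')]])
ctr=sum(D.values())/4; print('ctr',ctr)
x=(D['BL']+D['BR']-D['FL']-D['FR']); y=(D['BL']+D['FL']-D['BR']-D['FR'])
print('yaw',np.arctan2(x[1],x[0]),np.arctan2(-y[0],y[1]))
# use z_map: deck/white pixels
vs,us=np.mgrid[110:250,235:445]; z=c['z_map'][110:250,235:445]
pc=np.stack([(us-c['cx'])/c['fx']*z,(vs-c['cy'])/c['fy']*z,z],-1).reshape(-1,3)
W=(pc-c['t'])@c['R']
m=(abs(W[:,2]-.07)<.006)
col=c['color'][110:250,235:445].reshape(-1,3)
Q=W[m]; 
mm=np.zeros((140*210),np.uint8); mm[m]=1; n,l,s,_=cv2.connectedComponentsWithStats(mm.reshape(140,210)); k=1+np.argmax(s[1:,4]); Q=W[(l==k).ravel()]
print(len(Q),Q[:,2].mean(), cv2.minAreaRect((Q[:,:2]*1000).astype(np.float32)))
for n,p,h in [('bar1',(334,68),.139),('bar2',(302,208),.139),('barmid?',(320,135),.139),('h1',(510,93),.14),('h2',(472,247),.14),('dl',(331,380),.063),('dr',(538,430),.063)]: print(n,P(*p,h).round(4))
for z0,z1,n in [(.11,.125,'turret'),(.128,.146,'flap')]:
    Q=W[(W[:,2]>z0)&(W[:,2]<z1)]; print(n,len(Q),Q.min(0),Q.max(0),Q.mean(0))
E
```

```text
BL [ 0.7697 -0.0386  0.07  ]
BR [ 0.7095 -0.2906  0.07  ]
FR [ 0.5363 -0.2495  0.07  ]
FL [0.5958 0.0027 0.07  ]
sizes [np.float64(0.259), np.float64(0.2592), np.float64(0.1788), np.float64(0.178)]
ctr [ 0.65280343 -0.14400571  0.07      ]
yaw -0.23315776622175 -0.23312021708688266
2301 0.07157328264198722 ((653.128662109375, -141.30780029296875), (260.1042175292969, 181.17750549316406), 75.90740966796875)
bar1 [ 0.7348 -0.0395  0.139 ]
bar2 [ 0.6371 -0.0168  0.139 ]
barmid? [ 0.6877 -0.0294  0.139 ]
h1 [ 0.715  -0.1591  0.14  ]
h2 [ 0.6085 -0.1306  0.14  ]
dl [ 0.5293 -0.0343  0.063 ]
dr [ 0.4917 -0.1804  0.063 ]
turret 1195 [ 0.5882169  -0.26038884  0.11000756] [ 0.73625099 -0.06241274  0.12496643] [ 0.65377899 -0.16333815  0.12114322]
flap 1172 [ 0.60165774 -0.21088883  0.12803229] [ 0.73993439 -0.0110295   0.14571598] [ 0.67212705 -0.102848    0.139046  ]
```

```bash
cat >> h.py <<'E'
from scipy.spatial.transform import Rotation as Ro
YAW=-0.24; O=np.array([.653,-.1425,0])
def ax(y=None):
    y=YAW if y is None else y
    return np.array([np.cos(y),np.sin(y),0]),np.array([-np.sin(y),np.cos(y),0])
def tool():
    o=ctrl.get_obs(); return o,Ro.from_euler('xyz',o['eef_rot']).as_matrix()
def plan(target,yaw=None):
    o,R=tool(); X,Y=ax(yaw)
    d=(np.array(target)-o['ee_pos'])*1000
    z=R[:,2]; best=[]
    for s in (1,-1):
        b=s*Y; a=np.arctan2(np.dot(R[:,0],np.cross(z,b)),z@b); best.append(round(np.degrees(a),2))
    print('t',o['time_s'],'pos',o['ee_pos'].round(4),'F',o['force'].round(2),'w',round(o['grip_width'],4),'shift mm',(R.T@d).round(1),'roll options(+Y,-Y)',best,'q6',o['qpos'][5].round(3))
E
python3 - <<'E'
from h import *
o,R=tool(); print(R.round(4))
X,Y=ax()
print(O-.19*X)
plan((O-.19*X)+[0,0,.2]); 
E
```

```text
[[-3.000e-04 -9.735e-01  2.287e-01]
 [-1.000e-03  2.287e-01  9.735e-01]
 [-1.000e+00  1.000e-04 -1.100e-03]]
[ 0.46844578 -0.0973365   0.        ]
t 0.1 pos [0.1257 0.5352 0.2049] F [-0.08 -0.15 -0.21] w 0.0937 shift mm [   5.5 -478.3 -537.4] roll options(+Y,-Y) [np.float64(0.53), np.float64(-179.47)] q6 -0.067
```

Request:
servo_tool(motion=[0,-100,-110,0.5,0,-180,-200,0.5,0,-260,-290,0.5,0,-340,-380,0.5,0,-410,-460,0.5,0,-450,-510,0.5,0,-478,-537,0.5,0,-478,-537,0.5,0,-478,-537,0.5,0,-478,-537,0.5,0,-478,-537,0.5,0,-478,-537,0.5,0,-478,-537,0.5,0,-478,-537,0.5], gripper=0)

```text
time_s: 1.85
ee_pos: [0.4679, -0.0962, 0.2052]
eef_rot: [1.347, 1.57, 2.679]
force: [0.5, 0.3, -0.0]
grip_width: 0.0004
```

```bash
python3 - <<'E'
from h import *
plan((O-.19*ax()[0])+[0,0,.2])
c=cam('wrist'); save(c,'w1.png'); np.save('w1.npy',c,allow_pickle=True)
E
```

```text
t 1.85 pos [ 0.4679 -0.0962  0.2052] F [ 0.53  0.34 -0.02] w 0.0004 shift mm [ 5.2 -0.8 -1. ] roll options(+Y,-Y) [np.float64(0.03), np.float64(-179.97)] q6 -1.611
```

View pics/w1.png

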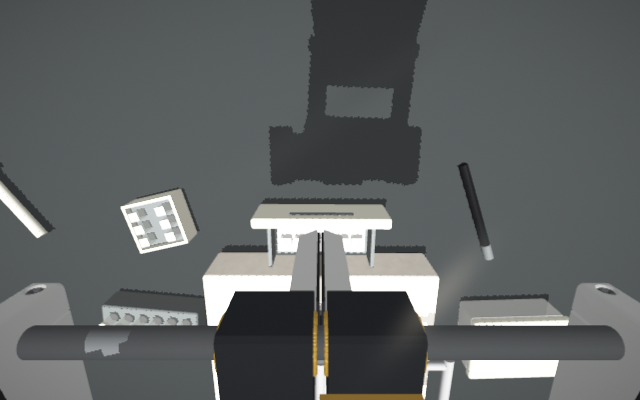

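```bash
python3 - <<'E'
from h import *
c=np.load('w1.npy',allow_pickle=True).item()
print(-c['R'].T@c['t'], c['R'].round(2))
im=c['color'][180:340,190:460,::-1]; cv2.imwrite('pics/w1c.png',cv2.resize(im,None,fx=2.9,fy=2.9,interpolation=cv2.INTER_CUBIC))
z=c['z_map']; vs,us=np.mgrid[0:400,0:640]
pc=np.stack([(us-c['cx'])/c['fx']*z,(vs-c['cy'])/c['fy']*z,z],-1).reshape(-1,3); W=(pc-c['t'])@c['R']
X,Y=ax(); L=np.c_[(W-O)@X,(W-O)@Y,W[:,2]]
m=(abs(L[:,2]-.063)<.004)&(L[:,0]<-.1)&(L[:,0]>-.2); Q=L[m]; print(m.sum(),Q.min(0),Q.max(0),Q.mean(0)); print(cv2.minAreaRect((W[m][:,:2]*1000).astype(np.float32)))
m=(abs(L[:,2]-.07)<.003)&(L[:,0]<-.05)&(L[:,0]>-.105); Q=L[m]; print(m.sum(),Q.min(0),Q.max(0))
for a in np.arange(-.12,.13,.03):
    q=Q[abs(Q[:,1]-a)<.012]; 
    if len(q): print(round(a,2),np.sort(q[:,0])[:3])
E
```

```text
[ 0.38834908 -0.07525138  0.38373766] [[ 0.24  0.97  0.  ]
 [ 0.93 -0.23  0.28]
 [ 0.27 -0.07 -0.96]]
1528 [-0.15604338 -0.07074427  0.05901237] [-0.14335771  0.07894817  0.06493167] [-0.15034644  0.00466031  0.06227978]
((508.72412109375, -102.96857452392578), (149.66815185546875, 12.573280334472656), 75.9905014038086)
3440 [-0.09261872 -0.12516475  0.06700742] [-0.05003606  0.1331013   0.07290485]
-0.12 [-0.09206161 -0.09168103 -0.09155675]
-0.09 [-0.09261872 -0.09196125 -0.09185722]
-0.06 [-0.0919023  -0.09188487 -0.09177412]
-0.03 [-0.09163195 -0.09140969 -0.0912834 ]
0.0 [-0.05174235 -0.05116332 -0.05094598]
0.03 [-0.09107072 -0.09096822 -0.09070775]
0.06 [-0.09176647 -0.09142634 -0.09137652]
0.09 [-0.09140617 -0.09121092 -0.09100464]
0.12 [-0.09118869 -0.0909022  -0.09078948]
```

View pics/w1c.png

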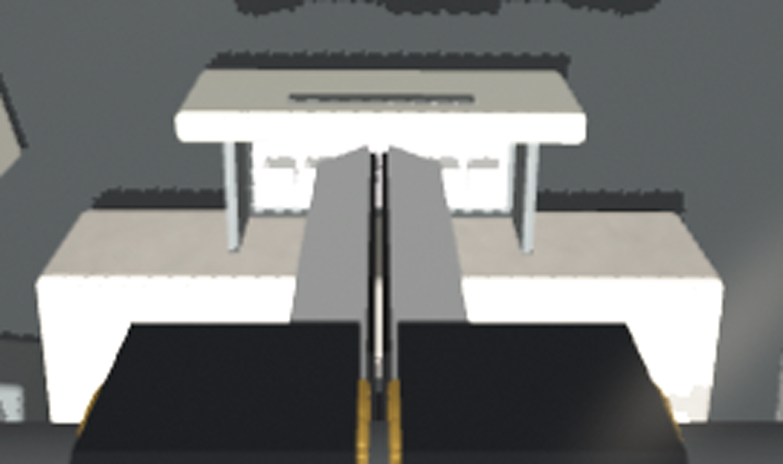

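Request:
servo_tool(motion=[50,0,-1,0,100,0,-3,0,150,0,-3,0,172,0,-3,0,172,0,-3,0,172,0,-3,0,172,-10,-3,0,172,-15,-3,0,172,-20,-3,0,172,-25,-3,0,172,-30,-3,0,172,-35,-3,0,172,-40,-3,0,172,-40,-3,0])

```text
time_s: 3.65
ee_pos: [0.5068, -0.1092, 0.0334]
eef_rot: [-1.438, 1.57, -0.107]
force: [-0.2, 0.5, -0.7]
grip_width: 0.0006
```

```bash
sed -i 's/^YAW=.*/YAW=-0.244; O=np.array([.653,-.140,0])/' h.py; python3 - <<'E'
from h import *
plan(O-.110*ax()[0]+[0,0,.03])
o,R=tool(); print((o['ee_pos']-O)@ax()[0],(o['ee_pos']-O)@ax()[1])
E
```

```text
t 3.65 pos [ 0.5068 -0.1092  0.0334] F [-0.16  0.49 -0.73] w 0.0006 shift mm [  3.4 -39.4   5.2] roll options(+Y,-Y) [np.float64(0.26), np.float64(-179.74)] q6 -1.614
-0.14932809460294325 -0.005406623107170799
```

Request:
servo_tool(motion=[0,-5,0,0,0,-10,0,0,0,-15,0,0,0,-20,0,0,0,-25,0,0,0,-30,0,0])

```text
time_s: 4.4
ee_pos: [0.5359, -0.1163, 0.0334]
eef_rot: [2.262, 1.571, -2.69]
force: [-1.7, -0.3, -1.7]
grip_width: 0.0003
```

Request:
servo_tool(motion=[0,-2,0,0,0,-4,0,0,0,-5,0,0])

```text
time_s: 4.78
ee_pos: [0.5405, -0.1175, 0.0335]
eef_rot: [-1.897, 1.571, -0.566]
force: [-0.7, 0.9, -0.7]
grip_width: 0.0001
```

Request:
servo_tool(motion=[0,-1,0,0,0,-2,0,0])

```text
time_s: 5.03
ee_pos: [0.5424, -0.1179, 0.0335]
eef_rot: [-2.176, 1.571, -0.845]
force: [-1.3, -0.6, 0.4]
grip_width: 0.0003
```

```bash
python3 - <<'E'
from h import *
plan(O-.110*ax()[0]+[0,0,.03])
for n in ('top','wrist'):
    c=cam(n); save(c,n+'2.png'); np.save(n+'2.npy',c,allow_pickle=True)
    if n=='top': cv2.imwrite('pics/top2c.png',cv2.resize(c['color'][120:245,240:440,::-1],None,fx=4,fy=4,interpolation=2))
E
```

```text
t 5.025 pos [ 0.5424 -0.1179  0.0335] F [-1.26 -0.65  0.41] w 0.0003 shift mm [ 3.5 -2.7  5.3] roll options(+Y,-Y) [np.float64(0.25), np.float64(-179.75)] q6 -1.611
```

View pics/top2c.png

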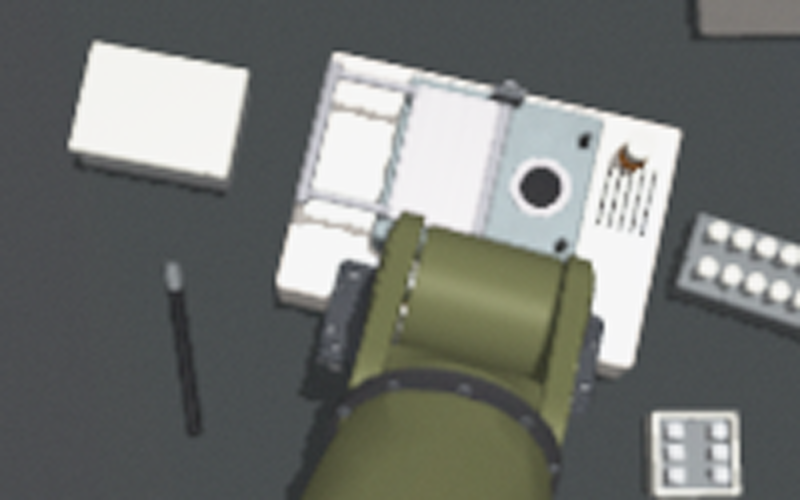

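View pics/wrist2.png

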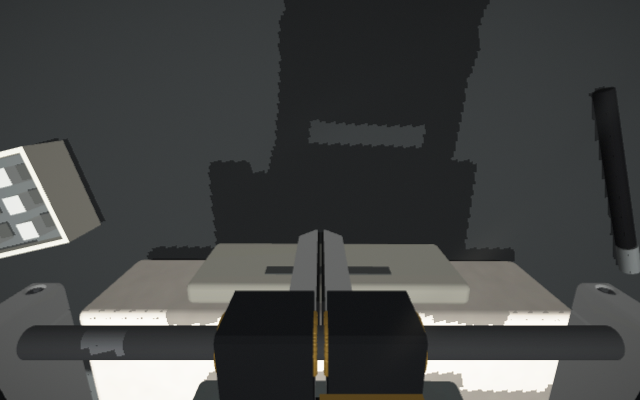

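Request:
servo_tool(motion=[0,-1,0,0,0,-1,0,0])

```text
time_s: 5.38
ee_pos: [0.543, -0.118, 0.0335]
eef_rot: [1.57, 1.57, 2.902]
force: [-4.8, 1.5, 3.7]
grip_width: 0.0004
```

Request:
servo_tool(motion=[0,-1,0,0,0,-1,0,0])

```text
time_s: 5.62
ee_pos: [0.543, -0.118, 0.0335]
eef_rot: [1.583, 1.567, 2.914]
force: [-14.8, 2.8, 9.8]
grip_width: 0.0007
```

Request:
servo_tool(motion=[0,-0.5,0,0,0,-0.5,0,0])

```text
time_s: 5.88
ee_pos: [0.543, -0.118, 0.0335]
eef_rot: [1.569, 1.566, 2.9]
force: [-17.8, 2.4, 13.6]
grip_width: 0.0005
```

Request:
servo_tool(motion=[0,10,0,0,0,40,0,0,-60,50,0,0,-120,50,0,0,-180,50,0,0,-240,50,0,0,-240,50,0,0], gripper=0.6)

```text
time_s: 6.75
ee_pos: [0.4975, -0.1068, 0.2779]
eef_rot: [-1.602, 1.562, -0.271]
force: [0.2, 0.1, -1.1]
grip_width: 0.056
```

```bash
python3 - <<'E'
from h import *
X,Y=ax()
c=cam('wrist'); save(c,'w3.png')
z=c['z_map']; vs,us=np.mgrid[0:400,0:640]
pc=np.stack([(us-c['cx'])/c['fx']*z,(vs-c['cy'])/c['fy']*z,z],-1).reshape(-1,3); W=(pc-c['t'])@c['R']
L=np.c_[(W-O)@X,(W-O)@Y,W[:,2]]
m=(abs(L[:,2]-.062)<.004)&(L[:,0]<-.092)&(L[:,0]>-.2); print(m.sum(),L[m].min(0),L[m].max(0))
for zb,r in ((.07,(-.1,-.06)),):
  m=(abs(L[:,2]-zb)<.003)&(L[:,0]>r[0])&(L[:,0]<r[1]);print(L[m].min(0),L[m].max(0))
m=(L[:,2]>.126)&(L[:,2]<.145)&(L[:,1]>.09)&(L[:,1]<.14)&(abs(L[:,0])<.08); print('bar',m.sum(),L[m].min(0) if m.any() else '',L[m].max(0) if m.any() else'')
c=np.load('top1.npy',allow_pickle=True).item()
for s in [(10,120),(10,0)]:
  print(s,w2px(c,O+X*s[0]/1000+Y*s[1]/1000+[0,0,.134]))
plan(O+.008*X+.12*Y+[0,0,.24])
E
```

```text
1036 [-0.10367322 -0.07318406  0.05802445] [-0.0920624   0.07547656  0.06486852]
[-0.09155451 -0.12765324  0.06700222] [-0.06000917  0.13045878  0.07171231]
bar 120 [-0.04255359  0.11095954  0.12702164] [-0.023865    0.12521812  0.14035521]
(10, 120) [318.36736927 152.47795401]
(10, 0) [361.3097053  162.21475087]
t 6.8 pos [ 0.4967 -0.1066  0.2748] F [-0.95 -0.69 -1.47] w 0.0562 shift mm [  35.5 -168.2  124.6] roll options(+Y,-Y) [np.float64(0.26), np.float64(-179.74)] q6 -1.615
```

View pics/w3.png

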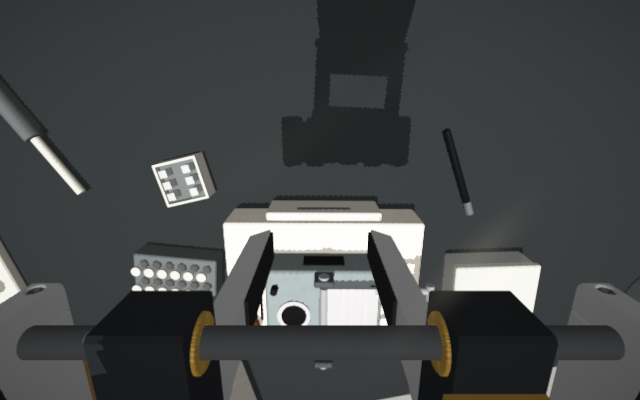

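Request:
servo_tool(motion=[0,-40,30,0.3,0,-80,60,0.3,0,-120,90,0.3,0,-150,115,0.3,15,-168,125,0.3,35,-168,125,0.3,35,-168,125,0.3,35,-168,125,0.3])

```text
time_s: 7.8
ee_pos: [0.689, -0.0251, 0.2386]
eef_rot: [-1.136, 1.571, 0.189]
force: [0.2, -0.4, 0.5]
grip_width: 0.0563
```

```bash
python3 - <<'E'
from h import *
X,Y=ax()
c=cam('wrist'); save(c,'w4.png')
z=c['z_map']; vs,us=np.mgrid[0:400,0:640]
pc=np.stack([(us-c['cx'])/c['fx']*z,(vs-c['cy'])/c['fy']*z,z],-1).reshape(-1,3); W=(pc-c['t'])@c['R']
L=np.c_[(W-O)@X,(W-O)@Y,W[:,2]]
m=(L[:,2]>.128)&(L[:,2]<.145)&(L[:,1]>.1)&(L[:,1]<.14)&(abs(L[:,0])<.08); print('bar',m.sum(),L[m].min(0) if m.any() else '',L[m].max(0) if m.any() else'',np.median(L[m],0))
for a in np.arange(-.04,.07,.02):
    q=L[m&(abs(L[:,0]-a)<.01)&(L[:,2]>.136)]
    if len(q): print(round(a,2),len(q),q[:,1].min(),q[:,1].max())
plan(O+.008*X+.12*Y+[0,0,.24])
for y in (.115,.12,.125): print(w2px(c,O+.008*X+y*Y+[0,0,.134]))
o,R=tool(); print((o['ee_pos']-O)@X,(o['ee_pos']-O)@Y)
E
```

```text
bar 1522 [-0.04205088  0.10005987  0.12985697] [0.06004476 0.12562981 0.1397487 ] [0.00346078 0.11993805 0.13707497]
-0.04 245 0.10033472231971799 0.1254227979422021
-0.02 201 0.11669649522626979 0.1245789412075856
0.0 183 0.11652165455837764 0.12550434746805467
0.02 177 0.1164574518184221 0.12553690521044555
0.04 189 0.10126922352957404 0.12463618960260747
0.06 157 0.10024013866196378 0.12465030088829096
t 7.85 pos [ 0.6891 -0.0252  0.2391] F [-0.17 -0.23  0.82] w 0.0563 shift mm [-0.9 -0.7 -0.2] roll options(+Y,-Y) [np.float64(-0.05), np.float64(179.95)] q6 -1.415
[312.3909077  196.79387584]
[317.90455511 196.78348113]
[323.41797897 196.77308685]
0.007330315326048657 0.12015827655164325
```

View pics/w4.png

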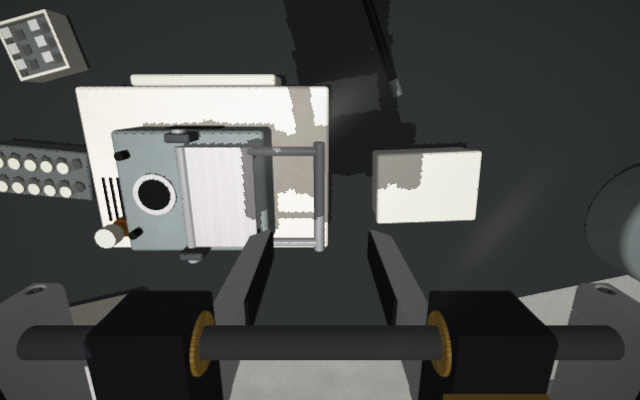

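Request:
servo_tool(motion=[40,-1,0,0,80,-1,0,0,110,-1,0,0,124,-1,0,0,124,-1,0,0,124,-1,0,0])

```text
time_s: 8.6
ee_pos: [0.6908, -0.0253, 0.1163]
eef_rot: [-1.415, 1.568, -0.089]
force: [-0.1, 0.3, 0.2]
grip_width: 0.0563
```

Request:
servo_tool(motion=[0,0,0,0,0,0,0,0,0,0,0,0,0,0,0,0,0,0,0,0,0,0,0,0], gripper=0, force=15)

```text
time_s: 9.35
ee_pos: [0.6898, -0.0266, 0.1144]
eef_rot: [2.941, 1.569, -2.017]
force: [-2.9, -6.1, 0.5]
grip_width: 0.009
```

```bash
python3 - <<'E'
from h import *
X,Y=ax()
c=cam('wrist'); save(c,'w5.png')
plan(O+.008*X+.12*Y+[0,0,.115])
o,R=tool(); print((o['ee_pos']-O)@X,(o['ee_pos']-O)@Y,o['moment'])
E
```

```text
t 9.4 pos [ 0.6898 -0.0266  0.1144] F [-3.86 -6.86  0.22] w 0.0096 shift mm [-0.6  0.3  1.1] roll options(+Y,-Y) [np.float64(-0.09), np.float64(179.91)] q6 -1.416
0.008268484895138371 0.11893516271270715 [-1.28937634  0.52072055 -0.01225242]
```

View pics/w5.png

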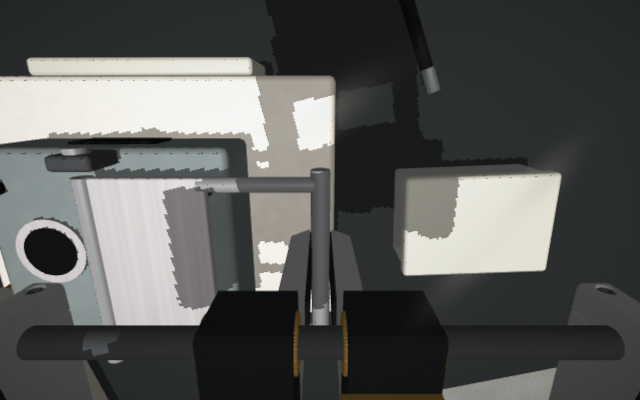

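Request:
servo_tool(motion=[-4,0,-1,0,-9.4,0,-1.4,0,-18.8,0,-2.5,0,-28,0,-4.3,0,-37.1,0,-6.9,0,-45.9,0,-10.1,0,-54.5,0,-14.1,0,-62.7,0,-18.7,0,-70.5,0,-23.9,0,-77.9,0,-29.8,0,-84.9,0,-36.1,0,-84.9,0,-36.1,0])

```text
time_s: 10.9
ee_pos: [0.6807, -0.0617, 0.199]
eef_rot: [2.318, 1.569, -2.64]
force: [-0.9, -7.2, -8.8]
grip_width: 0.0092
```

```bash
python3 - <<'E'
from h import *
X,Y=ax()
c=cam('wrist'); save(c,'w6.png'); c=cam('top'); cv2.imwrite('pics/top6c.png',cv2.resize(c['color'][120:245,240:440,::-1],None,fx=3,fy=3,interpolation=2))
o,R=tool(); print(o['force'],o['grip_width'],(o['ee_pos']-O)@X,(o['ee_pos']-O)@Y,o['ee_pos'][2],o['moment'])
print('R',np.hypot((o['ee_pos']-O)@Y+.0012,o['ee_pos'][2]-.115))
E
```

```text
[-0.20542005 -7.91224676 -9.53471632] 0.009350994476223898 0.00794601376430877 0.08306095934849035 0.19870825813024823 [-1.29020465 -0.0066123  -0.03122763]
R 0.11877281570093474
```

View pics/w6.png

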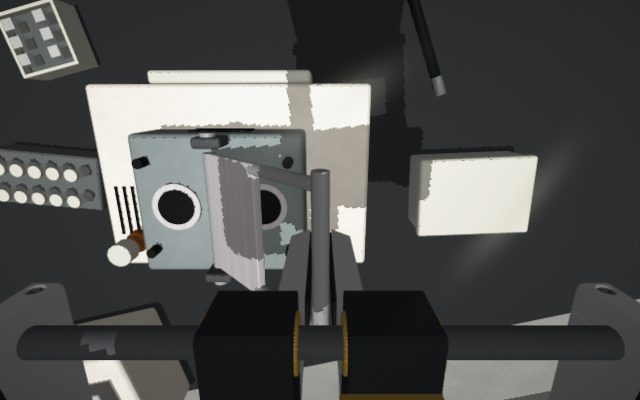

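Request:
servo_tool(motion=[-5.6,0,-8.4,0,-11.4,0,-15.8,0,-16.6,0,-23.6,0,-21.1,0,-31.7,0,-25,0,-40.2,0,-28.3,0,-49,0,-30.8,0,-58.1,0,-32.6,0,-67.2,0,-33.7,0,-76.5,0,-33.7,0,-76.5,0,-33.7,0,-76.5,0])

```text
time_s: 12.38
ee_pos: [0.6628, -0.1346, 0.2329]
eef_rot: [2.807, 1.571, -2.151]
force: [-1.0, 1.3, 0.4]
grip_width: 0.0094
```

```bash
cat >> h.py <<'E'
def check(tag):
    X,Y=ax()
    o,R=tool(); print('t',o['time_s'],'F',o['force'].round(2),'w',o['grip_width'].round(4),'loc',((o['ee_pos']-O)@X).round(4),((o['ee_pos']-O)@Y).round(4),o['ee_pos'][2].round(4),o['moment'].round(2))
    for n in ('wrist','top','scene'):
        c=cam(n); save(c,n+tag+'.png')
        z=c['z_map']; vs,us=np.mgrid[0:400,0:640]
        pc=np.stack([(us-c['cx'])/c['fx']*z,(vs-c['cy'])/c['fy']*z,z],-1).reshape(-1,3); W=(pc-c['t'])@c['R']
        W=W[z.ravel()>0]; L=np.c_[(W-O)@X,(W-O)@Y,W[:,2]]
        m=(abs(L[:,0]-.008)<.04)&(abs(L[:,1])<.06)&(L[:,2]>.145)&(L[:,2]<.192); q=L[m]
        print(n,m.sum())
        if m.sum()>20:
            for a,b in [(.145,.155),(.155,.165),(.165,.175),(.175,.185),(.185,.192)]:
                s=q[(q[:,2]>a)&(q[:,2]<b)]
                if len(s): print('  z',a,len(s),'y med',np.median(s[:,1]).round(4),s[:,1].min().round(4),s[:,1].max().round(4))
        if n=='scene': cv2.imwrite('pics/scene'+tag+'c.png',cv2.resize(c['color'][170:280,220:400,::-1],None,fx=4,fy=4,interpolation=2))
E
python3 -c "
from h import *
check('7')"
```

```text
Traceback (most recent call last):
  File "h.py", line 29, in check
    o,R=tool(); print('t',o['time_s'],'F',o['force'].round(2),'w',o['grip_width'].round(4),'loc',((o['ee_pos']-O)@X).round(4),((o['ee_pos']-O)@Y).round(4),o['ee_pos'][2].round(4),o['moment'].round(2))
                                                                  ^^^^^^^^^^^^^^^^^^^^^
AttributeError: 'float' object has no attribute 'round'
```

```bash
sed -i "s/o\['grip_width'\].round(4)/round(o['grip_width'],4)/" h.py
python3 -c "
from h import *
check('7')"
```

```text
t 12.375 F [-1.04  1.35  0.36] w 0.0094 loc 0.0082 0.0076 0.2329 [ 0.11  0.17 -0.02]
wrist 140
  z 0.145 34 y med -0.0008 -0.0011 -0.0004
  z 0.155 31 y med -0.0001 -0.0004 0.0002
  z 0.165 30 y med 0.0008 0.0005 0.001
  z 0.175 30 y med 0.0013 0.001 0.0015
  z 0.185 15 y med 0.0021 0.002 0.0022
top 0
scene 128
  z 0.145 27 y med 0.0055 0.0037 0.007
  z 0.155 28 y med 0.0063 0.004 0.0078
  z 0.165 25 y med 0.0067 0.005 0.0084
  z 0.175 28 y med 0.0078 0.0058 0.0096
  z 0.185 20 y med 0.0077 0.0021 0.0091
```

View pics/wrist7.png

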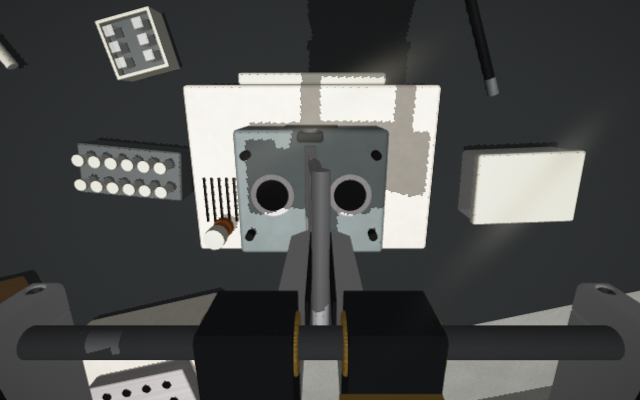

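View pics/scene7c.png

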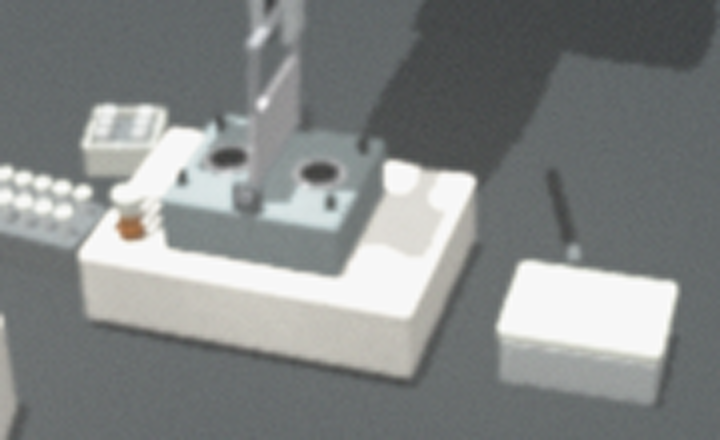

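Request:
servo_tool(motion=[-0.1,0,-2.5,0,-0.2,0,-5,0,-0.3,0,-7,0,-0.3,0,-8,0,-0.3,0,-8.7,0,-0.3,0,-8.7,0,-0.3,0,-8.7,0,-0.3,0,-8.7,0])

```text
time_s: 13.52
ee_pos: [0.6607, -0.1429, 0.2334]
eef_rot: [-1.852, 1.571, -0.526]
force: [0.2, 0.7, 2.4]
grip_width: 0.0096
```

```bash
python3 -c "
from h import *
check('8')"
```

```text
t 13.525 F [0.19 0.69 2.43] w 0.0096 loc 0.0082 -0.001 0.2334 [ 0.33  0.07 -0.01]
wrist 0
top 0
scene 142
  z 0.145 27 y med 0.0041 0.0023 0.0054
  z 0.155 32 y med 0.0039 0.0021 0.0064
  z 0.165 26 y med 0.004 0.0024 0.0057
  z 0.175 31 y med 0.0043 0.0027 0.0065
  z 0.185 26 y med 0.0041 0.0002 0.0057
```

View pics/wrist8.png

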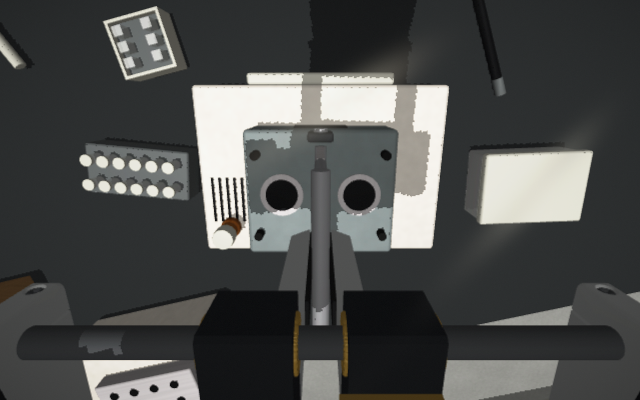

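Request:
servo_tool(motion=[0,0,0,0,0,0,0,0,0,0,0,0,0,0,0,0])

```text
time_s: 14.18
ee_pos: [0.6607, -0.143, 0.2334]
eef_rot: [-1.563, 1.571, -0.237]
force: [-1.1, 2.1, 2.2]
grip_width: 0.0095
```

```bash
python3 - <<'E'
from h import *
check('9')
X,Y=ax(); c=cam('wrist'); z=c['z_map']; vs,us=np.mgrid[0:400,0:640]
pc=np.stack([(us-c['cx'])/c['fx']*z,(vs-c['cy'])/c['fy']*z,z],-1).reshape(-1,3); W=(pc-c['t'])@c['R']
L=np.c_[(W-O)@X,(W-O)@Y,W[:,2]]
m=(abs(L[:,2]-.062)<.004)&(L[:,0]<-.092)&(L[:,0]>-.2); print(m.sum(),L[m].min(0),L[m].max(0))
m=(abs(L[:,2]-.07)<.003)&(L[:,0]<-.06)&(L[:,0]>-.12); print(L[m].min(0))
E
```

```text
t 14.175 F [-1.13  2.13  2.18] w 0.0095 loc 0.0082 -0.001 0.2334 [ 0.29  0.04 -0.02]
wrist 0
top 0
scene 143
  z 0.145 28 y med 0.004 0.0025 0.0063
  z 0.155 32 y med 0.0039 0.0015 0.0059
  z 0.165 28 y med 0.0039 0.0014 0.0048
  z 0.175 29 y med 0.0043 0.0022 0.0064
  z 0.185 26 y med 0.0038 -0.0022 0.0054
1619 [-0.10271354 -0.07359777  0.058315  ] [-0.09200348  0.07612281  0.06512174]
[-0.09060544 -0.12743578  0.06700445]
```

View pics/top9.png

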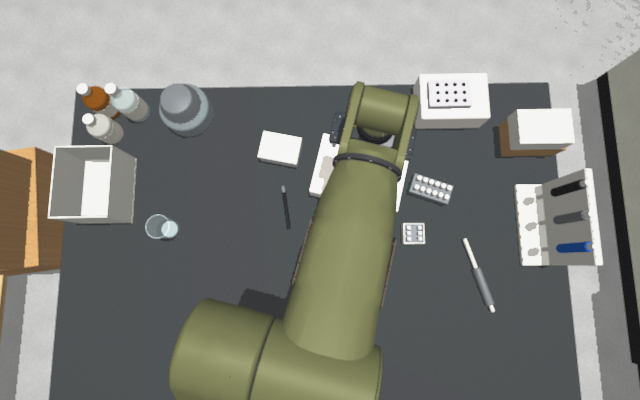

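View pics/scene9.png

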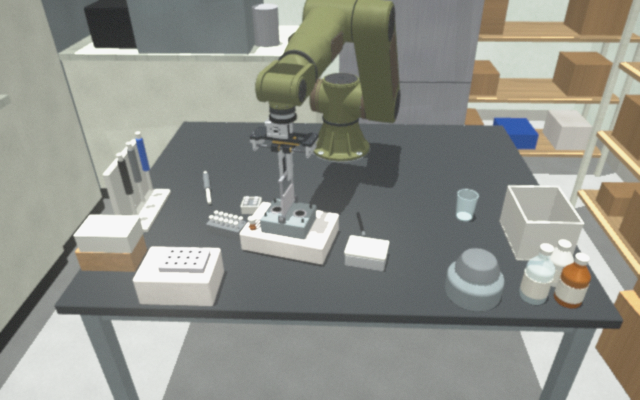

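The flap stands vertical and still. The drawer is home, with its face 12 mm ahead of the base front. The bystanders are unmoved: the marker is at (287,205), the tray at (413,233) and the box at (280,148) in the top view, as at the start.

```bash
python3 -c "
from station import ctrl
print(ctrl.hand_in())"
```

```text
the job is handed in; nothing more can be done
None
```

The job is handed in at about 14.3 s of the 51 s allowed. The drawer was pushed home first, then the flap was lifted by its bar to upright, and the gripper is still holding it there.

- **Drawer:** I pushed it with the closed fingers until it met its stop, at about 18 N sideways (about 22 N in all at the wrist). The last depth check put its face 12.1 mm ahead of the base front, against 12 mm when fully home.
- **Flap:** I pinched the bar at 15 N and swung it along its arc. In the scene camera's depth the plate is plumb to within about 0.01 rad (its side stays within 0.5 mm over 40 mm of height). The wrist view shows it edge-on over the hinge with both ports open.
- **Holding still:** the pose did not change over the last half second, and the opening is 9.5 mm on the 10 mm bar. About 3 N remained at the wrist, partly sensor noise.
- **Bystanders:** the vial, rack, tray, marker, tip box, beaker and pipette look the same as in the first pictures.

Two readings did not quite agree. Partway through the lift the wrist force reached about 12 N, because my arc was 1 to 2 mm too large; I tightened it and the force dropped. The scene and wrist cameras also differ by a few millimetres in absolute position, so I set the angle from the plate's slope and the bar's offset from the hinge.

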